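Stand the green accumulator upright in the empty ring

ROBOT

A 6-joint arm with a two-finger parallel gripper is mounted at the origin on the work surface. World frame = base frame: x ahead of the robot, y to its left, z up, the work surface at z = 0. Lengths are in mm, angles in rad, forces in N, time in s.
With the tool pointing down it reaches from about 200 to 875 mm from the base axis. Payload 3.4 kg.
Tool frame: the origin (TCP) lies between the finger pads; the fingertips stand 11 mm ahead of it and the grasp point (between the pads) lies 8 mm behind it; z points along the fingers, y is the direction in which the jaws open and shut (so a half turn about z gives the same grasp; the last joint's range is limited). The gripper opens to 94 mm and grips with 3 to 60 N. Pads are 16 mm wide; open, the fingers measure 119 mm over their backs; the gripper's body (75 mm by 177 mm) begins 78 mm behind the grasp point.
Start: joints at [1.047, 0.276, 1.505, -0, 1.361, -0.121], TCP at [225.418, 529.01, 216.493] pointing down, gripper open.
Joint ranges: [-2.89, 2.89], [-0.75, 2.08], [0.22, 2.7], [-1.18, 4.32], [0.11, 2.71], [-2.7, 2.7]. Speed limits (rad/s): [2.57, 2.57, 3.14, 3.14, 3.14, 3.14].

INTERFACE

Orientations are given as a unit quaternion [x, y, z, w].
In Python, from workcell import read_state, camera, job_done gives the robot as it stands.
- The arm moves only by the tool send_rows, never from a script. Its argument "commands" is a list of rows, each a list of 7 numbers: the shift along the tool's x, y, z in m, then the turn, a rotation vector about the tool's x, y, z in rad, then the closure, from -1 (fully open) to 1 (shut). A call has 1 to 12 rows; each row shifts and turns the pose as measured when the row begins, along the tool's axes as they then stand; what a row does not reach is not made up. A row lasts 1/10 s, in which the tool goes at most 50 mm and 8.59 degrees, less where a joint would pass 70% of its speed; a pose out of reach is approached as far as the arm can. A call is refused whole if a number of a shift passes 0.05 or a number of a turn 0.15, either way. A call with a gripper value outside its range is refused whole. The fingers move at their own pace and stop on an object; "squeeze" is the grip in N (left out, the last holds). Time passes only in rows, so rows that do not move let the fingers close. It gives the time, the measured TCP pose, the force and the opening at its end, in the units of the state.
- read_state(): the state, without advancing time (a new reading comes with each control period).
- camera(name): name is "side" or "top" or "wrist"; returns a dict with "pixels" (384x512x3 uint8, red, green, blue), "vertical_fov" (degrees; the focal length in pixels is half the picture's height over the tangent of half this angle, whatever the lens; pixels are square), "cx", "cy" (the principal point, pixels), "camera_from_world" (4x4, takes a point from world to camera coordinates). Camera axes: x right, y up, looking along -z (the intrinsics and any distortion apply to the point x, -y, -z); pixel columns grow to the right and rows downward; lengths in mm; the calibration is good to about 2 mm. The wrist camera is an equidistant fisheye: a pixel r from the principal point sees the ray r / f radians off the axis. A picture is of the moment at which its call begins. There is no depth.
- job_done(): hands the job in, once; it reports no verdict.
The state is a dict: "time": time; "joint_pos": joint angles; "qvel": joint speeds; "joint_torque": joint torques, N m; "tcp_pos": TCP position; "ee_rot": TCP orientation; "contact_force": force on the tool from outside, world axes, zero at the start; "torque": the same for the moment, N m; "grip_width": finger opening in mm.
Only numpy, scipy, OpenCV 4.12 (cv2) and the standard library are available. Lean on these libraries where they do the work, as an engineer would, in place of code of your own. Each camera call takes 0.05 s, during which the arm holds its last target. There are 200 camera calls.

TASK

Take the green pressure accumulator (a ball with a short neck) out of its sloping yellow rest and set it gently into the empty aluminium ring stand, ball down and neck pointing straight up, then let go so that it stays there upright. Do not disturb the black accumulator in the other ring stand, and do not knock over the two fuel filters.

Things in the scene. Friction and masses are not known exactly. Their poses are not given: they have to be found in the camera images.
- accu_ball (a point): centre of the ball of the green steel accumulator to be moved: ball 90 mm in diameter, straight steel neck 28 mm in diameter with a red cap, 140 mm long overall, about 0.6 kg. z points out along the neck, which spans 45 to 95 mm from this point. At the start it leans 32 degrees from vertical, to the robot's right (-y), give or take 0.55 rad of heading.
- accu_neck (a point): point on the axis of the green accumulator's neck, about half-way along it, 71 mm from the ball's centre (26 mm above the ball's surface); same axes as accu_ball. A good place to grasp: the neck is round, so any rotation about its axis will do.
- rest_cup (a point): where the ball's centre starts in the sloping rest, 88 mm above the table: green round foot 110 mm across, 10 mm thick, with a short yellow cup, 80 mm across, whose axis slopes 32 degrees from vertical towards the rest's own -x. The ball lies loosely on the cup's rim and lifts straight out; the neck is free all round.
- ring_empty_seat (a point): where the ball's centre lies when seated in the empty, fixed ring stand: dark foot 110 mm across, upright aluminium ring 80 mm outside, 68 mm inside diameter, rim 52 mm above the table. A seated ball touches only the rim, its centre 29.5 mm above it (81.5 mm above the table). It stays at the angle it is left at: it does not right itself.
- stored_ball (a point): centre of the ball of the black accumulator (same shape and size, blue cap) that already stands upright in an identical ring stand, top of its neck 177 mm above the table; leave it alone.
- filter_a: bystander: grey fuel filter, a standing can 72 mm in diameter, 112 mm high with its stubs; origin at the centre of its underside, z up. Not to be knocked over.
- filter_b: bystander: blue fuel filter, same shape; origin at the centre of its underside, z up. Not to be knocked over.
There are look-alikes about, which are no part of the job. Leave any orange look-alike of the part that bears stored_ball alone.

How it is judged:
By the outcome, as a careful person would: the job done as asked, in the order asked, and still so for the second after the job is handed in, with the robot touching nothing.
It also fails if it takes over 45 s, if anything falls off the work surface, if the arm or the gripper's body presses on something with over 40 N, if the wrist force passes 120 N, or if a joint passes its speed limit or range.

## Working session

There is one attempt and no reset: what is moved stays moved. The work goes in short steps, Python scripts to look and compute and a tool call to move; the robot and the scene stay as the last step left them, time stands still between calls to the robot, and variables do not carry over. Pictures are saved under pics/ and viewed, about 8 in all and at most 12, crops included, and the job is handed in when it is done.

Besides the shell and the picture viewer there is one more tool, called as name(argument=value, ...) on one line, values as JSON. send_rows: Moves the arm, as the interface text tells. Its arguments: {"type":"object","properties":{"commands":{"type":"array","items":{"type":"array","items":{"type":"number"}}},"squeeze":{"type":"number"}},"required":["commands"]}

```bash
mkdir -p pics; ls
cat > h.py <<'E'
import numpy as np, cv2
from scipy.spatial.transform import Rotation as R
from workcell import read_state, camera, job_done
def shot(n,f):
    c=camera(n); cv2.imwrite('pics/'+f,c['pixels'][:,:,::-1]); np.save('pics/'+f+'.npy',{k:c[k] for k in c},allow_pickle=True); return c
def load(f): return np.load('pics/'+f+'.npy',allow_pickle=True).item()
def foc(c): return c['pixels'].shape[0]/2/np.tan(np.radians(c['vertical_fov'])/2)
def proj(c,p,fish=False):
    T=np.array(c['camera_from_world']); q=np.atleast_2d(p)@T[:3,:3].T+T[:3,3]; f=foc(c)
    x,y,z=q[:,0],-q[:,1],-q[:,2]
    if fish:
        r=np.hypot(x,y); s=np.arctan2(r,z)/np.maximum(r,1e-9)
        return np.c_[c['cx']+f*x*s,c['cy']+f*y*s]
    return np.c_[c['cx']+f*x/z,c['cy']+f*y/z]
def ray(c,u,v,fish=False):
    T=np.array(c['camera_from_world']); f=foc(c); a=(u-c['cx'])/f; b=(v-c['cy'])/f
    if fish:
        t=np.hypot(a,b); k=np.sin(t)/max(t,1e-9); d=np.array([a*k,-b*k,-np.cos(t)])
    else: d=np.array([a,-b,-1.])
    d=T[:3,:3].T@d; return -T[:3,:3].T@T[:3,3], d/np.linalg.norm(d)
def atz(c,u,v,z,fish=False):
    o,d=ray(c,u,v,fish); return o+d*(z-o[2])/d[2]
def tri(rays):
    A=0;b=0
    for o,d in rays:
        P=np.eye(3)-np.outer(d,d); A=A+P; b=b+P@o
    p=np.linalg.solve(A,b); return p,[np.linalg.norm((np.eye(3)-np.outer(d,d))@(p-o)) for o,d in rays]
E
python3 - <<'E'
from h import *
for n in('top','side'):
    c=shot(n,n+'0.png'); print(n,c.keys(),c['vertical_fov'],c['cx'],c['cy'],np.array(c['camera_from_world']).round(3).tolist())
print(read_state())
E
```

```text
pics
top dict_keys(['pixels', 'vertical_fov', 'cx', 'cy', 'camera_from_world']) 50.336588165668765 250.35795990768202 192.90295000555744 [[-0.025, -0.999, -0.032, 18.233], [0.983, -0.03, 0.179, -598.272], [-0.179, -0.027, 0.983, -1034.783], [0.0, 0.0, 0.0, 1.0]]
side dict_keys(['pixels', 'vertical_fov', 'cx', 'cy', 'camera_from_world']) 52.907285830038525 253.4072025344497 186.99021890939193 [[-0.98, -0.199, 0.014, 574.887], [0.159, -0.735, 0.659, -199.097], [-0.121, 0.648, 0.752, -1035.395], [0.0, 0.0, 0.0, 1.0]]
{'time': 0.1, 'joint_pos': array([ 1.04702933e+00,  2.76514067e-01,  1.50599862e+00, -6.49460587e-06,
        1.36066608e+00, -1.20978253e-01]), 'qvel': array([ 0.00079321, -0.00183114, -0.00394447, -0.00170611,  0.00056693,
        0.00181909]), 'joint_torque': array([ 7.56638710e-04, -4.05452800e+01, -2.37779975e+01,  7.01597496e-02,
        2.98658421e-02, -4.00328815e-05]), 'tcp_pos': array([225.14584902, 528.56735625, 215.70444825]), 'ee_rot': array([ 2.00034983e-01,  9.79788435e-01, -7.53213644e-04, -2.48244141e-04]), 'contact_force': array([-0.59363386,  0.2195681 ,  0.25070789]), 'torque': array([-0.00079644,  0.02544091,  0.00873987]), 'grip_width': 94.23316336936124}
```

View pics/top0.png

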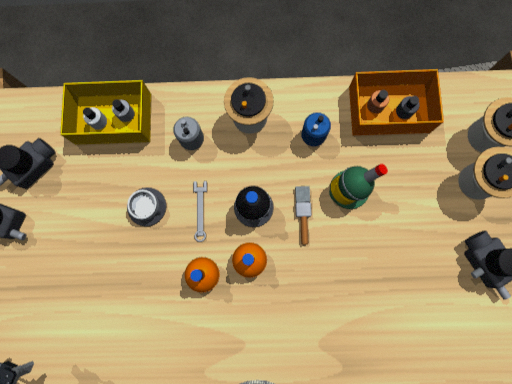

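View pics/side0.png

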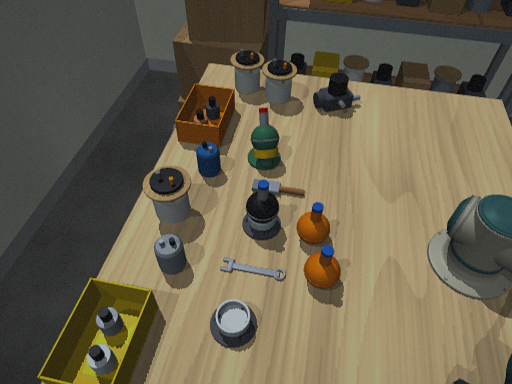

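Top view: the green accumulator's ball is at (352,187) and its red cap at (381,170). The empty ring is at (146,207), the black one at (253,205), the filters at (188,133) and (316,129). The look-alikes are the orange accumulators at (202,275) and (249,260). The side view agrees: green (264,140), ring (233,320). Only one item is green with a red cap, and there is only one empty ring. I'll measure both and check them in one close crop.

Run:
```python
from h import *
t,s=load('top0.png'),load('side0.png')
def cen(c,box,f):
    u0,v0,u1,v1=box; a=c['pixels'][v0:v1,u0:u1].astype(int); m=f(a[...,0],a[...,1],a[...,2]); v,u=np.nonzero(m)
    return (u.mean()+u0,v.mean()+v0,len(u),u.min()+u0,u.max()+u0,v.min()+v0,v.max()+v0)
red=lambda r,g,b:(r>120)&(g<60)&(b<60)
rt=cen(t,(365,155,395,185),red); rs=cen(s,(250,100,280,125),red); print(rt,rs)
pc,e=tri([ray(t,*rt[:2]),ray(s,*rs[:2])]); print('cap',pc,e)
gr=lambda r,g,b:(g>r*1.25)&(g>b*1.05)&(g>25)
gt=cen(t,(325,160,375,215),gr); gs=cen(s,(245,120,285,172),gr); print(gt,gs)
# ring white
wh=lambda r,g,b:(abs(r-b)<35)&(r>130)
wt=cen(t,(125,185,168,230),wh); ws=cen(s,(210,290,262,350),wh); print(wt,ws)
print('ring atz52',atz(t,*wt[:2],52),atz(t,146,207,52),atz(s,234,316,52))
for n,c,u in(('ball',t,(354,187)),('ball',s,(265,138))): print(n,atz(c,*u,88))
print('blk cap',atz(t,253,198,177),atz(s,263,186,177)); print('fa',atz(t,188,128,112),'fb',atz(t,317,124,112))
a=cv2.resize(t['pixels'][145:225,315:400],None,fx=5,fy=5,interpolation=2); b=cv2.resize(s['pixels'][100:180,235:300],None,fx=5,fy=5,interpolation=2)
d=cv2.resize(t['pixels'][165:245,115:180],None,fx=2.5,fy=2.5);e=cv2.resize(s['pixels'][280:360,200:265],None,fx=2.5,fy=2.5)
im=np.hstack([a[:400],b[:400]]); k=np.vstack([d,e]); k=cv2.resize(k,(k.shape[1]*400//k.shape[0],400)); im=np.hstack([im,k])[:,:,::-1]; print(im.shape)
cv2.imwrite('pics/crop1.png',im[:, :800] if im.shape[1]<=800 else cv2.resize(im,(800,400*800//im.shape[1])))
```

```text
(np.float64(382.0952380952381), np.float64(168.71428571428572), 63, np.int64(378), np.int64(386), np.int64(164), np.int64(173)) (np.float64(263.0), np.float64(108.0), 5, np.int64(261), np.int64(265), np.int64(108), np.int64(108))
cap [ 624.94654271 -316.42447331  168.62757752] [np.float64(1.5793414256159322), np.float64(1.5793414256159817)]
(np.float64(354.4461697722567), np.float64(186.08074534161491), 966, np.int64(330), np.int64(373), np.int64(167), np.int64(208)) (np.float64(263.6034063260341), np.float64(146.82238442822384), 822, np.int64(248), np.int64(279), np.int64(125), np.int64(169))
(np.float64(142.12147887323943), np.float64(204.82394366197184), 568, np.int64(127), np.int64(164), np.int64(188), np.int64(218)) (np.float64(233.08985507246376), np.float64(317.64057971014495), 690, np.int64(216), np.int64(249), np.int64(299), np.int64(332))
ring atz52 [575.3684623  292.57223703  52.        ] [569.16429114 281.96657164  52.        ] [571.86791543 296.86030976  52.        ]
ball [ 599.61860701 -265.61966049   88.        ]
ball [ 605.89827274 -271.34872873   88.        ]
blk cap [563.76353349  -7.65198078 177.        ] [563.44916431   6.54505367 177.        ]
fa [765.04815297 158.53228899 112.        ] fb [ 763.78190394 -176.78498274  112.        ]
(400, 912, 3)
```

View pics/crop1.png

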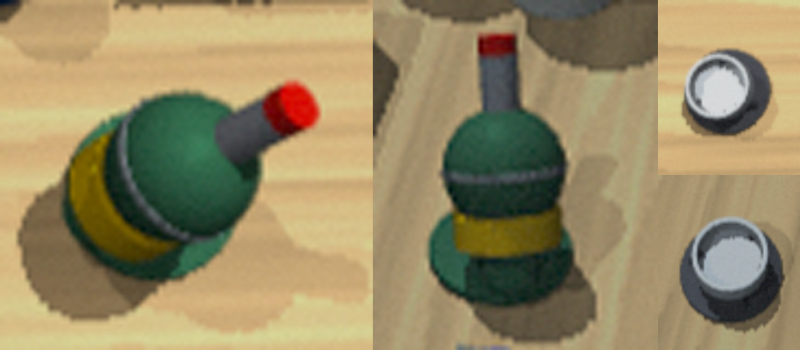

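Run:
```python
from h import *
t,s=load('top0.png'),load('side0.png')
b,e=tri([ray(t,357.2,183.3),ray(s,265.1,138.8)]); print('ball',b,e)
c,e=tri([ray(t,382.7,169.4),ray(s,263.3,108.2)]); print('capend',c,e); d=c-b; print(np.linalg.norm(d),np.degrees(np.arccos(d[2]/np.linalg.norm(d))),np.degrees(np.arctan2(d[1],d[0])))
r,e=tri([ray(t,142.9,204.2),ray(s,232.9,316.5)]); print('ring',r,e,atz(t,142.9,204.2,52),atz(s,232.9,316.5,52))
k,e=tri([ray(t,253,198),ray(s,263.5,184)]); print('blk',k,e)
st=read_state(); print(R.from_quat(st['ee_rot']).as_matrix().round(3))
```

```text
ball [ 608.21524787 -275.89675971   81.15670002] [np.float64(2.1394766904433404), np.float64(2.1394766904434057)]
capend [ 624.02710759 -318.40240311  166.43641931] [np.float64(1.2953098560198013), np.float64(1.2953098560201315)]
96.58869059524832 28.003831512172777 -69.59508269145849
ring [577.09742169 293.83520536  40.85765651] [np.float64(1.6862062450955029), np.float64(1.686206245095433)] [576.99846281 290.50624905  52.        ] [574.03040971 298.50197087  52.        ]
blk [564.80498479  -7.4668323  168.97820031] [np.float64(0.3126847499034777), np.float64(0.3126847499032421)]
[[-0.92   0.392 -0.001]
 [ 0.392  0.92  -0.001]
 [ 0.    -0.002 -1.   ]]
```

```bash
cat >> h.py <<'E'
def rot(x,z):
    z=np.array(z)/np.linalg.norm(z); x=np.array(x)-z*np.dot(x,z); x/=np.linalg.norm(x); return np.c_[x,np.cross(z,x),z]
def plan(p,M,vt=40,wt=.14,n=None):
    """rows from the measured pose to TCP p (mm), orientation M"""
    s=read_state(); P=s['tcp_pos']; Q=R.from_quat(s['ee_rot']); w=(Q.inv()*R.from_matrix(M)).as_rotvec(); d=np.array(p)-P
    n=n or int(max(1,np.ceil(np.linalg.norm(d)/vt),np.ceil(np.linalg.norm(w)/wt)))
    print('from',P.round(1),'t',s['time'],'n',n,'turn',w.round(3),'shift',d.round(1))
    for i in range(n):
        Qi=Q*R.from_rotvec(w*i/n); print(np.r_[Qi.inv().apply(d/n)/1000,w/n].round(3).tolist())
E
python3 - <<'E'
from h import *
a=np.array([.181,-.498,.848]); B=np.array([606,-273,88.])
print(R.from_matrix(rot([.94,.342,0],-a)).as_matrix())
plan(B+a*63+a*130,rot([.94,.342,0],-a),vt=42)
E
```

```text
[[ 9.39766898e-01  2.89953247e-01 -1.81011857e-01]
 [ 3.41815967e-01 -7.96947521e-01  4.98032622e-01]
 [ 1.49225481e-04 -5.29907315e-01 -8.48055549e-01]]
from [225.1 528.6 215.7] t 0.1 n 24 turn [0.261 0.665 2.312] shift [ 415.8 -897.7   36. ]
[-0.031, -0.028, -0.001, 0.011, 0.028, 0.096]
[-0.033, -0.025, -0.002, 0.011, 0.028, 0.096]
[-0.035, -0.021, -0.003, 0.011, 0.028, 0.096]
[-0.037, -0.018, -0.004, 0.011, 0.028, 0.096]
[-0.038, -0.014, -0.004, 0.011, 0.028, 0.096]
[-0.04, -0.011, -0.005, 0.011, 0.028, 0.096]
[-0.04, -0.007, -0.006, 0.011, 0.028, 0.096]
[-0.04, -0.003, -0.007, 0.011, 0.028, 0.096]
[-0.04, 0.001, -0.009, 0.011, 0.028, 0.096]
[-0.04, 0.005, -0.01, 0.011, 0.028, 0.096]
[-0.039, 0.008, -0.011, 0.011, 0.028, 0.096]
[-0.038, 0.012, -0.012, 0.011, 0.028, 0.096]
[-0.036, 0.015, -0.013, 0.011, 0.028, 0.096]
[-0.034, 0.018, -0.014, 0.011, 0.028, 0.096]
[-0.032, 0.021, -0.015, 0.011, 0.028, 0.096]
[-0.029, 0.024, -0.017, 0.011, 0.028, 0.096]
[-0.026, 0.027, -0.018, 0.011, 0.028, 0.096]
[-0.023, 0.029, -0.019, 0.011, 0.028, 0.096]
[-0.019, 0.031, -0.019, 0.011, 0.028, 0.096]
[-0.016, 0.032, -0.02, 0.011, 0.028, 0.096]
[-0.012, 0.033, -0.021, 0.011, 0.028, 0.096]
[-0.008, 0.034, -0.022, 0.011, 0.028, 0.096]
[-0.004, 0.034, -0.022, 0.011, 0.028, 0.096]
[-0.0, 0.034, -0.023, 0.011, 0.028, 0.096]
```

send_rows(commands=[[-0.02,-0.015,-0.04,0.011,0.028,0.096,-1],[-0.033,-0.025,-0.035,0.011,0.028,0.096,-1],[-0.035,-0.021,-0.03,0.011,0.028,0.096,-1],[-0.037,-0.018,-0.02,0.011,0.028,0.096,-1],[-0.038,-0.014,-0.01,0.011,0.028,0.096,-1],[-0.04,-0.011,-0.005,0.011,0.028,0.096,-1],[-0.04,-0.007,-0.006,0.011,0.028,0.096,-1],[-0.04,-0.003,-0.007,0.011,0.028,0.096,-1],[-0.04,0.001,-0.009,0.011,0.028,0.096,-1],[-0.04,0.005,-0.01,0.011,0.028,0.096,-1],[-0.039,0.008,-0.011,0.011,0.028,0.096,-1],[-0.038,0.012,-0.012,0.011,0.028,0.096,-1]])

```text
time: 1.3
tcp_pos: [429.4, 80.9, 353.2]
ee_rot: [0.708, 0.685, -0.034, -0.171]
contact_force: [-0.1, 0.2, -0.1]
grip_width: 93.9
```

Run:
```python
from h import *
a=np.array([.181,-.498,.848]); B=np.array([606,-273,88.])
print(read_state()['joint_pos'].round(2))
plan(B+a*63+a*130,rot([.94,.342,0],-a),vt=42,wt=.13)
```

```text
[-0.12  0.17  1.37  0.17  1.91 -0.05]
from [429.4  80.9 353.2] t 1.3 n 13 turn [0.121 0.33  1.122] shift [ 211.5 -450.  -101.6]
[-0.034, 0.018, -0.004, 0.009, 0.025, 0.086]
[-0.033, 0.021, -0.005, 0.009, 0.025, 0.086]
[-0.031, 0.023, -0.006, 0.009, 0.025, 0.086]
[-0.028, 0.026, -0.007, 0.009, 0.025, 0.086]
[-0.026, 0.028, -0.008, 0.009, 0.025, 0.086]
[-0.023, 0.03, -0.009, 0.009, 0.025, 0.086]
[-0.02, 0.032, -0.01, 0.009, 0.025, 0.086]
[-0.017, 0.034, -0.011, 0.009, 0.025, 0.086]
[-0.014, 0.035, -0.011, 0.009, 0.025, 0.086]
[-0.01, 0.036, -0.012, 0.009, 0.025, 0.086]
[-0.007, 0.036, -0.012, 0.009, 0.025, 0.086]
[-0.004, 0.037, -0.013, 0.009, 0.025, 0.086]
[-0.0, 0.037, -0.013, 0.009, 0.025, 0.086]
```

send_rows(commands=[[-0.036,0.02,-0.004,0.01,0.027,0.092,-1],[-0.035,0.023,-0.005,0.01,0.027,0.092,-1],[-0.033,0.025,-0.006,0.01,0.027,0.092,-1],[-0.03,0.028,-0.007,0.01,0.027,0.092,-1],[-0.027,0.03,-0.009,0.01,0.027,0.092,-1],[-0.024,0.033,-0.01,0.01,0.027,0.092,-1],[-0.02,0.035,-0.011,0.01,0.027,0.092,-1],[-0.016,0.037,-0.012,0.01,0.027,0.092,-1],[-0.012,0.038,-0.012,0.01,0.027,0.092,-1],[-0.008,0.039,-0.013,0.01,0.027,0.092,-1],[-0.004,0.04,-0.014,0.01,0.027,0.092,-1],[0,0.03,-0.014,0.01,0.027,0.08,-1]])

```text
time: 2.5
tcp_pos: [633.3, -380.8, 242.6]
ee_rot: [0.947, 0.154, -0.048, -0.277]
contact_force: [0.6, 0.5, 1.0]
grip_width: 94.2
```

Run:
```python
from h import *
a=np.array([.181,-.498,.848]); B=np.array([606,-273,88.])
print(read_state()['joint_pos'].round(2))
plan(B+a*63+a*130,rot([.94,.342,0],-a),vt=42,wt=.13)
c=shot('wrist','w1.png'); print(c['vertical_fov'],proj(c,[B,B+a*95],True))
```

```text
[-0.76  0.86  0.53  0.32  2.24  0.62]
from [ 633.3 -380.8  242.6] t 2.5 n 1 turn [-0.011 -0.009 -0.023] shift [ 7.6 11.6  9.1]
[0.011, -0.012, -0.003, -0.011, -0.009, -0.023]
65.70646984690485 [[241.53623196 167.42658533]
 [237.21871694 185.10147907]]
```

View pics/w1.png

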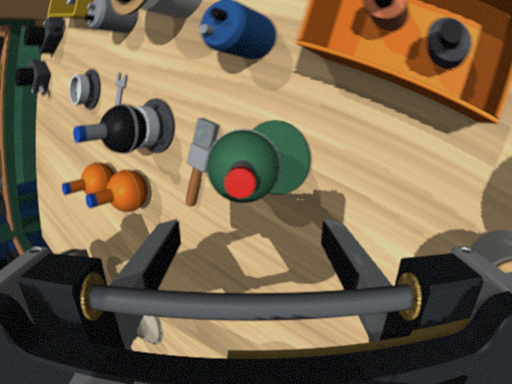

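Wrist view: the ball is at (243.5,165), the red cap end at (240.5,183). My estimate projects within 3 px of both, about 2 mm. I'll fit all three views together.

Run:
```python
from h import *
from scipy.optimize import least_squares
t,s,w=load('top0.png'),load('side0.png'),load('w1.png')
ob=[(t,(357.2,183.3),(382.7,169.4),0),(s,(265.1,138.8),(263.3,108.2),0),(w,(243.5,165),(240.5,183),1)]
def f(q):
    B=q[:3]; a=np.array([np.sin(q[3])*np.cos(q[4]),np.sin(q[3])*np.sin(q[4]),np.cos(q[3])])
    r=[]
    for c,b,k,fi in ob: r+=list((proj(c,[B,B+95*a],bool(fi))-np.array([b,k])).ravel()*(1.5 if not fi else 1))
    return r+[(B[2]-88)/1.,(q[3]-np.radians(32))*60]
o=least_squares(f,[606,-273,88,.56,-1.2]); q=o.x; print(q,np.degrees(q[3:]),np.round(o.fun,1))
a=np.array([np.sin(q[3])*np.cos(q[4]),np.sin(q[3])*np.sin(q[4]),np.cos(q[3])]); B=q[:3]
np.save('g.npy',np.r_[B,a]); h=q[4]
M=rot([-np.sin(h),np.cos(h),0],-a); print(a,M)
plan(B+a*66+a*60,M); print('then',B+a*66)
```

```text
[ 6.08352097e+02 -2.73110150e+02  8.62112913e+01  5.63837015e-01
 -1.23189043e+00] [ 32.30548127 -70.58212227] [-1.   0.6  1.6  0.  -1.2 -1.3 -0.9 -1.1 -0.6  0.5 -0.9  0.  -1.8  0.3]
[ 0.17767522 -0.5040341   0.84521071] [[ 9.43118969e-01  2.80994886e-01 -1.77675220e-01]
 [ 3.32455425e-01 -7.97134254e-01  5.04034098e-01]
 [ 2.34593098e-17 -5.34433210e-01 -8.45210710e-01]]
from [ 633.4 -386.3  237.6] t 2.55 n 2 turn [-0.006 -0.005 -0.024] shift [ -2.7  49.7 -44.9]
[0.007, -0.008, 0.032, -0.003, -0.003, -0.012]
[0.007, -0.008, 0.032, -0.003, -0.003, -0.012]
then [ 620.07866192 -306.37640082  141.99519818]
```

send_rows(commands=[[0.007,-0.008,0.03,-0.003,-0.003,-0.012,-1],[0.007,-0.008,0.03,-0.003,-0.003,-0.012,-1],[0,0,0,0,0,0,-1]])

```text
time: 2.85
tcp_pos: [630.9, -342.5, 186.0]
ee_rot: [0.946, 0.159, -0.049, -0.277]
contact_force: [0.2, -0.3, 1.0]
grip_width: 93.7
```

Run:
```python
from h import *
g=np.load('g.npy');B,a=g[:3],g[3:]; h=np.arctan2(a[1],a[0])
plan(B+a*66,rot([-np.sin(h),np.cos(h),0],-a),vt=18)
```

```text
from [ 630.9 -342.5  186. ] t 2.85 n 4 turn [-0.006  0.001 -0.006] shift [-10.9  36.1 -44. ]
[0.0, -0.002, 0.014, -0.001, 0.0, -0.002]
[0.0, -0.002, 0.014, -0.001, 0.0, -0.002]
[0.0, -0.002, 0.014, -0.001, 0.0, -0.002]
[0.0, -0.002, 0.014, -0.001, 0.0, -0.002]
```

send_rows(commands=[[0,-0.002,0.014,-0.001,0,-0.002,-1],[0,-0.002,0.014,-0.001,0,-0.002,-1],[0,-0.002,0.014,-0.001,0,-0.002,-1],[0,-0.002,0.012,-0.001,0,-0.002,-1],[0,0,0,0,0,0,-1]])

```text
time: 3.35
tcp_pos: [620.2, -311.8, 146.6]
ee_rot: [0.947, 0.163, -0.046, -0.272]
contact_force: [0.2, 0.4, -0.2]
grip_width: 93.8
```

Run:
```python
from h import *
g=np.load('g.npy');B,a=g[:3],g[3:]; h=np.arctan2(a[1],a[0])
plan(B+a*66,rot([-np.sin(h),np.cos(h),0],-a),n=1)
c=shot('wrist','w2.png'); print(proj(c,[B+a*95],True))
```

```text
from [ 620.2 -311.8  146.6] t 3.35 n 1 turn [0.005 0.    0.002] shift [-0.1  5.4 -4.6]
[0.002, -0.002, 0.007, 0.005, 0.0, 0.002]
[[245.09758386 250.96252479]]
```

View pics/w2.png

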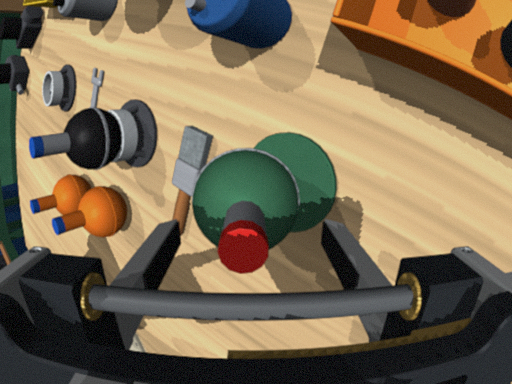

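The cap is at (243,249), within 2 px of the prediction, and the neck lies between the fingers. I'll advance the last bit and close.

send_rows(commands=[[0.002,-0.001,0.006,0.005,0,0.002,-1],[0,0,0,0,0,0,0.1],[0,0,0,0,0,0,0.4],[0,0,0,0,0,0,1],[0,0,0,0,0,0,1],[0,0,0,0,0,0,1],[0,0,0,0,0,0,1],[0,0,0,0,0,0,1]], squeeze=35)

```text
time: 4.2
tcp_pos: [623.0, -311.3, 144.9]
ee_rot: [0.948, 0.162, -0.044, -0.271]
contact_force: [-0.1, -0.1, 0.6]
grip_width: 41.6
```

send_rows(commands=[[0,0,0,0,0,0,1],[0,0,0,0,0,0,1],[0,0,0,0,0,0,1],[0,0,0,0,0,0,1]])

```text
time: 4.6
tcp_pos: [622.4, -309.3, 146.1]
ee_rot: [0.947, 0.162, -0.045, -0.273]
contact_force: [-0.7, 0.6, 1.3]
grip_width: 27.9
```

Gripped at 28 mm, which matches the neck. Lift straight up.

send_rows(commands=[[0,-0.005,-0.008,0,0,0,1],[0,-0.008,-0.013,0,0,0,1],[0,-0.011,-0.017,0,0,0,1],[0,-0.016,-0.025,0,0,0,1],[0,-0.016,-0.025,0,0,0,1],[0,-0.016,-0.025,0,0,0,1],[0,-0.011,-0.017,0,0,0,1]])

```text
time: 5.3
tcp_pos: [622.4, -312.6, 300.3]
ee_rot: [0.949, 0.159, -0.047, -0.269]
contact_force: [0.1, 0.3, -5.2]
grip_width: 27.4
```

Run:
```python
from h import *
s=read_state(); print(s['joint_pos'].round(2),s['contact_force'],s['grip_width'])
plan([575.5,294,310],rot([.94,.342,0],[0,0,-1]),vt=38)
```

```text
[-0.71  0.74  0.64  0.34  2.22  0.67] [ 0.12300128  0.33035006 -5.17110853] 27.360011344607006
from [ 622.4 -312.6  300.3] t 5.3 n 17 turn [-0.553 -0.001 -0.017] shift [-46.9 606.6   9.7]
[0.009, -0.03, 0.018, -0.033, -0.0, -0.001]
[0.009, -0.03, 0.017, -0.033, -0.0, -0.001]
[0.009, -0.031, 0.016, -0.033, -0.0, -0.001]
[0.009, -0.031, 0.015, -0.033, -0.0, -0.001]
[0.009, -0.032, 0.014, -0.033, -0.0, -0.001]
[0.009, -0.032, 0.013, -0.033, -0.0, -0.001]
[0.009, -0.033, 0.012, -0.033, -0.0, -0.001]
[0.009, -0.033, 0.01, -0.033, -0.0, -0.001]
[0.009, -0.033, 0.009, -0.033, -0.0, -0.001]
[0.009, -0.034, 0.008, -0.033, -0.0, -0.001]
[0.009, -0.034, 0.007, -0.033, -0.0, -0.001]
[0.009, -0.034, 0.006, -0.033, -0.0, -0.001]
[0.009, -0.034, 0.005, -0.033, -0.0, -0.001]
[0.009, -0.034, 0.004, -0.033, -0.0, -0.001]
[0.01, -0.034, 0.003, -0.033, -0.0, -0.001]
[0.01, -0.034, 0.002, -0.033, -0.0, -0.001]
[0.01, -0.034, 0.001, -0.033, -0.0, -0.001]
```

send_rows(commands=[[0.003,-0.018,-0.006,-0.04,0,-0.001,1],[0.005,-0.03,-0.012,-0.04,0,-0.001,1],[0.009,-0.04,-0.01,-0.04,0,-0.001,1],[0.009,-0.038,-0.005,-0.04,0,-0.001,1],[0.009,-0.032,0.012,-0.04,0,-0.001,1],[0.009,-0.032,0.011,-0.04,0,-0.001,1],[0.009,-0.033,0.01,-0.04,0,-0.001,1],[0.009,-0.033,0.008,-0.04,0,-0.001,1],[0.009,-0.033,0.007,-0.04,0,-0.001,1],[0.009,-0.034,0.006,-0.035,0,-0.001,1],[0.009,-0.034,0.005,-0.035,0,-0.001,1],[0.009,-0.034,0.004,-0.035,0,-0.001,1]])

```text
time: 6.5
tcp_pos: [593.9, 69.9, 396.7]
ee_rot: [0.987, 0.162, -0.001, -0.026]
contact_force: [0.8, -0.9, -4.9]
grip_width: 27.7
```

Run:
```python
from h import *
s=read_state(); print(s['joint_pos'].round(2),s['contact_force'],s['grip_width'])
plan([575.5,294,260],rot([.94,.342,0],[0,0,-1]),vt=36)
```

```text
[-0.03  0.28  1.07  0.05  1.8   1.23] [ 0.78594483 -0.86772802 -4.91707633] 27.72806572756
from [593.9  69.9 396.7] t 6.5 n 8 turn [-0.052 -0.007 -0.024] shift [ -18.4  224.1 -136.7]
[0.007, -0.026, 0.019, -0.006, -0.001, -0.003]
[0.007, -0.026, 0.018, -0.006, -0.001, -0.003]
[0.007, -0.027, 0.018, -0.006, -0.001, -0.003]
[0.007, -0.027, 0.018, -0.006, -0.001, -0.003]
[0.007, -0.027, 0.018, -0.006, -0.001, -0.003]
[0.007, -0.027, 0.018, -0.006, -0.001, -0.003]
[0.007, -0.027, 0.017, -0.006, -0.001, -0.003]
[0.007, -0.027, 0.017, -0.006, -0.001, -0.003]
```

send_rows(commands=[[0.007,-0.027,0.01,-0.006,-0.001,-0.003,1],[0.007,-0.027,0.018,-0.006,-0.001,-0.003,1],[0.007,-0.027,0.018,-0.006,-0.001,-0.003,1],[0.007,-0.027,0.018,-0.006,-0.001,-0.003,1],[0.007,-0.027,0.018,-0.006,-0.001,-0.003,1],[0.007,-0.027,0.018,-0.006,-0.001,-0.003,1],[0.006,-0.022,0.012,-0.006,-0.001,-0.003,1],[0.003,-0.015,0.005,-0.003,0,0,1],[0,0,0,0,0,0,1]])

```text
time: 7.4
tcp_pos: [566.0, 292.9, 289.3]
ee_rot: [0.985, 0.175, -0.003, -0.004]
contact_force: [-0.7, -1.0, -4.8]
grip_width: 27.5
```

Run:
```python
from h import *
plan([575.5,294,260],rot([.94,.342,0],[0,0,-1]),vt=36)
t,s=shot('top','t2.png'),shot('side','s2.png')
P=read_state()['tcp_pos']; 
for c in(t,s): print(proj(c,[P-[0,0,66],P+[0,0,29],[575.5,294,52]]).round(1).tolist())
a=cv2.resize(t['pixels'][140:290,60:210],None,fx=3,fy=3)[:450]; b=cv2.resize(s['pixels'][200:350,170:287],None,fx=3,fy=3)
im=np.hstack([a,b])[:,:,::-1]; print(im.shape); cv2.imwrite('pics/crop2.png',im[:,:800])
```

```text
from [566.  292.9 289.3] t 7.4 n 1 turn [-0.009  0.004  0.003] shift [  9.5   1.1 -29.3]
[0.009, 0.002, 0.029, -0.009, 0.004, 0.003]
[[120.6, 196.9], [104.5, 189.0], [141.6, 204.8]]
[[235.0, 277.1], [233.8, 250.8], [232.7, 314.5]]
(450, 801, 3)
```

View pics/crop2.png

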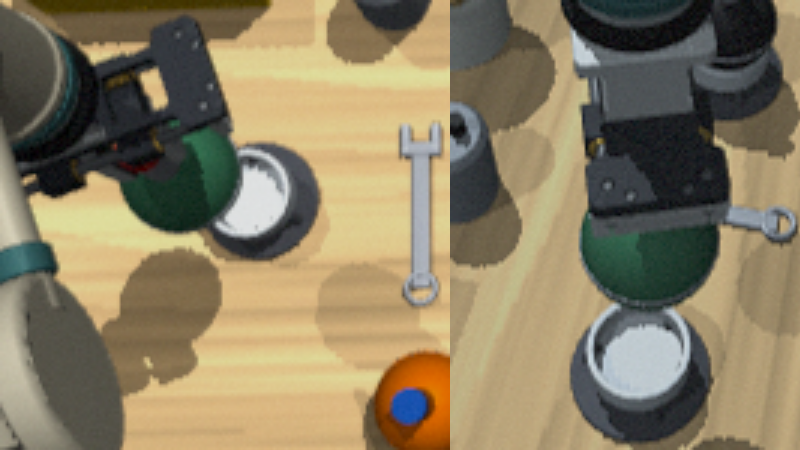

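Top view: ball at (120,198), ring rim beyond it. Side: ball at (236.5,279), ring at (233,315). The ball projects where an upright neck would put it, within 1–2 px. The wrist view gives a third ray for the ring.

Run:
```python
from h import *
c=shot('wrist','w3.png'); P=read_state()['tcp_pos']
print(P,proj(c,[[575.5,294,52],P-[0,0,66],P+[0,0,29]],True))
```

```text
[567.72955081 290.10268344 290.74383479] [[250.72076555 161.43416643]
 [250.43227201 205.32488294]
 [248.97338296 260.07135886]]
```

View pics/w3.png

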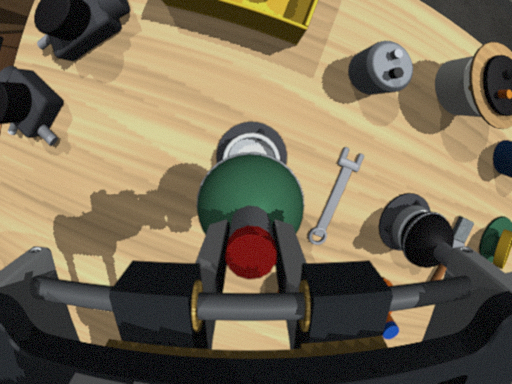

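Run:
```python
from h import *
def ov(c,C,fish,box,k,col):
    th=np.linspace(0,2*np.pi,90); im=col
    for r in(34,40):
        p=proj(c,np.c_[C[0]+r*np.cos(th),C[1]+r*np.sin(th),0*th+52],fish)
        q=((p-np.array(box[:2])+.5)*k).astype(np.int32); cv2.polylines(im,[q],True,(0,0,255),1)
    return im
ims=[]
for f,fish,box,k in(('w3.png',True,(210,115,295,175),4.5),('top0.png',False,(122,182,170,232),8),('side0.png',False,(207,292,259,346),8)):
    c=load(f); u0,v0,u1,v1=box; im=cv2.resize(c['pixels'][v0:v1,u0:u1,::-1],None,fx=k,fy=k,interpolation=2)
    ims.append(ov(c,(575.5,294),fish,box,k,im.copy()))
H=np.zeros((600,800,3),np.uint8)
a,b,d=[cv2.resize(i,None,fx=s,fy=s) for i,s in zip(ims,(.9,.78,.78))]
H[:a.shape[0],:a.shape[1]]=a; y=a.shape[0]; H[y:y+b.shape[0],:b.shape[1]]=b; H[y:y+d.shape[0],400:400+d.shape[1]]=d; print(a.shape,b.shape,d.shape)
cv2.imwrite('pics/ov.png',H)
```

```text
(243, 344, 3) (312, 300, 3) (337, 324, 3)
```

View pics/ov.png

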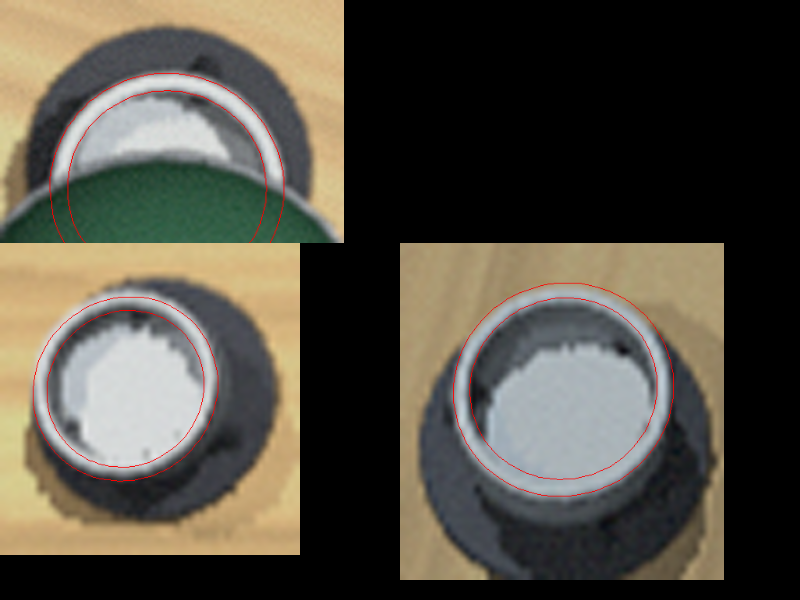

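The ring estimate matches in all three views within about 1.5 mm. At grasp the TCP was about 71 mm from the ball centre (not 66), so I'll fit how the accumulator sits in the hand.

Run:
```python
from h import *
from scipy.optimize import least_squares
w,t,s=load('w3.png'),load('t2.png'),load('s2.png'); S=read_state(); P=S['tcp_pos']; M=R.from_quat(S['ee_rot']).as_matrix()
print(P,M.round(3)[:,2])
def sil(B):
    T=np.array(w['camera_from_world']); o=-T[:3,:3].T@T[:3,3]; d=B-o; L=np.linalg.norm(d); d/=L; e1=np.cross(d,[1,0,0]); e1/=np.linalg.norm(e1); e2=np.cross(d,e1)
    th=np.linspace(0,2*np.pi,180); c=B-d*45**2/L; r=45*np.sqrt(1-(45/L)**2)
    return proj(w,c+r*(np.outer(np.cos(th),e1)+np.outer(np.sin(th),e2)),True)
def ax(q): 
    a=np.array([q[0],q[1],1]); return a/np.linalg.norm(a)
def f(q,full=False):
    a=ax(q); G=P; B=G-a*q[2]; C=B+a*95; p=sil(B)
    cap=proj(w,[C],True)[0]
    r=[p[:,0].min()-197,p[:,0].max()-303,p[:,1].min()-153,cap[0]-251,cap[1]-251.5]
    return np.r_[r, (proj(t,[B])[0]-[120,197.7])*1,(proj(s,[B])[0]-[236.5,278.7])*1]
o=least_squares(f,[0,0,70]); print(o.x,o.fun.round(1),ax(o.x))
for q in([0,0,66],[0,0,71]): print(q,f(q).round(1))
```

```text
[567.72955081 290.10268344 290.74383479] [-0.003  0.006 -1.   ]
[4.17594061e-02 2.12304060e-03 7.38015485e+01] [-0.7 -0.4 -0.3 -1.4  0.5  1.9  0.9 -0.1  0.1] [0.04172295 0.00212119 0.99912697]
[0, 0, 66] [-1.5  2.4 -2.6 -2.   8.6  0.8 -1.  -1.7 -2. ]
[0, 0, 71] [-0.4  1.4 -3.4 -1.9  4.2  1.5 -0.6 -1.7 -0.8]
```

```bash
cat > fit.py <<'E'
from h import *
from scipy.optimize import least_squares
def sil(w,B):
    T=np.array(w['camera_from_world']); o=-T[:3,:3].T@T[:3,3]; d=B-o; L=np.linalg.norm(d); d/=L; e1=np.cross(d,[1,0,0]); e1/=np.linalg.norm(e1); e2=np.cross(d,e1)
    th=np.linspace(0,2*np.pi,180); c=B-d*45**2/L; r=45*np.sqrt(1-(45/L)**2)
    return proj(w,c+r*(np.outer(np.cos(th),e1)+np.outer(np.sin(th),e2)),True)
E
python3 - <<'E'
from fit import *
w,t,s=load('w3.png'),load('t2.png'),load('s2.png'); S=read_state(); P=S['tcp_pos']
def f(q):
    a=np.array([q[0],q[1],1]); a/=np.linalg.norm(a); B=P+q[3:6]-a*q[2]; C=B+a*95; p=sil(w,B); cap=proj(w,[C],True)[0]
    r=[p[:,0].min()-197,p[:,0].max()-303,p[:,1].min()-153,cap[0]-251,cap[1]-251.5]
    return np.r_[r,proj(t,[B])[0]-[120,197.7],proj(s,[B])[0]-[236.5,278.7],np.array(q[3:6])/2,(q[2]-71.5)/1.5,np.array(q[:2])/.03]
o=least_squares(f,[0,0,70,0,0,0]); print(o.x.round(3),o.fun.round(1)); J=np.linalg.inv(o.jac.T@o.jac); print(np.sqrt(np.diag(J)))
E
```

```text
[ 4.6000e-02 -1.0000e-03  7.1844e+01  7.4700e-01 -3.0900e-01 -6.4700e-01] [-0.7  0.2 -0.6 -0.2  0.4  1.8  0.6 -0.3 -0.3  0.4 -0.2 -0.3  0.2  1.5
 -0. ]
[0.010983   0.00829763 1.32942175 0.69564013 0.46825071 1.5578417 ]
```

send_rows(commands=[[0,0,0,-0.007,0.022,0,1],[0.006,0,0.01,-0.008,0.022,0,1],[0.003,0,0.03,0,0,0,1],[0,0,0.03,0,0,0,1],[0,0,0.02,0,0,0,1],[0,0,0,0,0,0,1]])

```text
time: 8.15
tcp_pos: [584.5, 286.5, 206.3]
ee_rot: [0.985, 0.169, 0.031, 0.001]
contact_force: [-0.3, 0.4, -4.4]
grip_width: 27.8
```

Run:
```python
from h import *
S=read_state(); M=R.from_quat(S['ee_rot']).as_matrix(); print(M[:,2])
plan([575.5,294,175],rot([.94,.342,0],[-.045+.003,.003,-1]),n=2)
```

```text
[ 0.06081639  0.00780952 -0.99811842]
from [584.5 286.5 206.3] t 8.15 n 2 turn [ 0.03  -0.098 -0.01 ] shift [ -9.    7.5 -31.3]
[-0.004, -0.005, 0.015, 0.015, -0.049, -0.005]
[-0.003, -0.005, 0.016, 0.015, -0.049, -0.005]
```

Run:
```python
from h import *
plan([575.5,294,175],rot([.94,.342,0],[.043,.006,-1]),n=2)
```

```text
from [584.5 286.5 206.3] t 8.15 n 2 turn [ 0.004 -0.017 -0.01 ] shift [ -9.    7.5 -31.3]
[-0.004, -0.005, 0.015, 0.002, -0.009, -0.005]
[-0.004, -0.005, 0.015, 0.002, -0.009, -0.005]
```

send_rows(commands=[[-0.004,-0.005,0.012,0.002,-0.009,-0.005,1],[-0.003,-0.004,0.01,0.002,-0.008,-0.005,1],[0,0,0,0,0,0,1],[0,0,0,0,0,0,1]])

```text
time: 8.55
tcp_pos: [577.5, 292.3, 186.7]
ee_rot: [0.985, 0.173, 0.025, 0.0]
contact_force: [0.6, 0.7, -4.5]
grip_width: 27.2
```

Run:
```python
from h import *
plan([575.5,294,175],rot([.94,.342,0],[.043,.006,-1]),n=2)
c=shot('wrist','w4.png'); t,s=shot('top','t4.png'),shot('side','s4.png')
plan([575.5,294,175],rot([.94,.342,0],[.043,.006,-1]),n=1)
a=cv2.resize(c['pixels'][110:290,170:330],None,fx=3,fy=3); b=cv2.resize(t['pixels'][160:250,85:170],None,fx=3,fy=3); d=cv2.resize(s['pixels'][250:345,195:280],None,fx=3,fy=3)
H=np.zeros((560,760,3),np.uint8); H[:540,:480]=a; H[:270,490:745]=b; H[275:560,490:745]=d
cv2.imwrite('pics/c4.png',H[:,:,::-1])
```

```text
from [577.5 292.3 186.7] t 8.55 n 2 turn [ 0.    -0.006 -0.002] shift [ -2.    1.7 -11.7]
[-0.001, -0.001, 0.006, 0.0, -0.003, -0.001]
[-0.001, -0.001, 0.006, 0.0, -0.003, -0.001]
from [577.6 292.3 186.8] t 8.7 n 1 turn [ 0.    -0.006 -0.002] shift [ -2.1   1.7 -11.8]
[-0.002, -0.002, 0.012, 0.0, -0.006, -0.002]
```

View pics/c4.png

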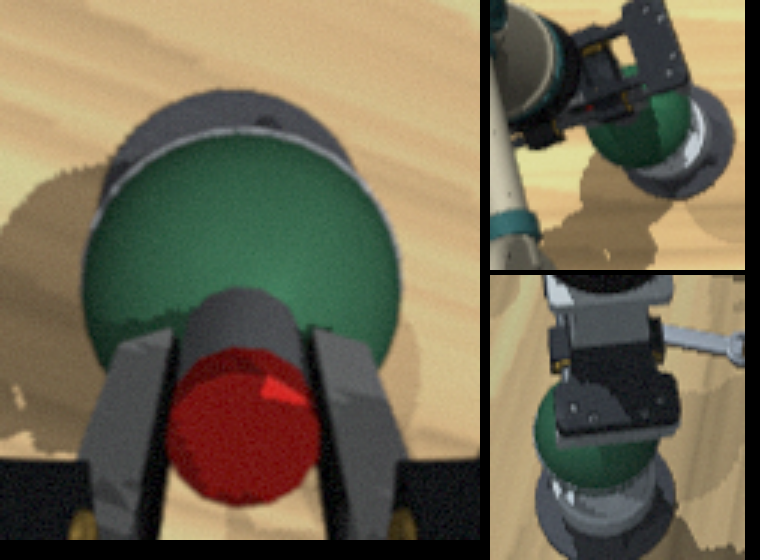

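Run:
```python
from fit import *
w,t,s=load('w4.png'),load('t4.png'),load('s4.png'); S=read_state(); P=S['tcp_pos']
def f(q):
    a=np.array([q[0],q[1],1]); a/=np.linalg.norm(a); B=P+q[3:6]-a*q[2]; C=B+a*95; p=sil(w,B); cap=proj(w,[C],True)[0]
    r=[p[:,0].min()-197,p[:,0].max()-303.5,p[:,1].min()-152.3,cap[0]-251,cap[1]-253]
    return np.r_[r,proj(t,[B])[0]-[134.5,198.6],proj(s,[B])[0][:1]-230.8,np.array(q[3:6])/2,(q[2]-71.5)/1.5,np.array(q[:2])/.03]
o=least_squares(f,[0,0,70,0,0,0]); q=o.x; print(q.round(3),o.fun.round(1)); a=np.array([q[0],q[1],1]); B=P+q[3:6]-a*q[2]; print('ball',B)
print(R.from_quat(S['ee_rot']).as_matrix()[:,2])
```

```text
[-1.3000e-02 -1.0000e-03  7.1463e+01  9.5900e-01 -9.8400e-01  7.6000e-02] [-0.5  0.2 -0.  -0.1 -0.   0.8  0.9 -0.3  0.5 -0.5  0.  -0.  -0.4 -0. ]
ball [579.443486   291.44512344 115.44644387]
[ 0.04899885  0.00778451 -0.9987685 ]
```

send_rows(commands=[[-0.001,-0.002,0.008,0.004,-0.012,0,1],[-0.001,-0.001,0.008,0,0,0,1],[-0.001,0,0.008,0,0,0,1],[0,0,0,0,0,0,1]])

```text
time: 9.1
tcp_pos: [574.9, 294.7, 161.3]
ee_rot: [0.985, 0.173, 0.019, -0.001]
contact_force: [-0.4, -0.1, -5.4]
grip_width: 27.5
```

Run:
```python
from h import *
plan([575.5,294.3,153],rot([.94,.342,0],[.036,.007,-1]),n=1); print(read_state()['contact_force'])
```

```text
from [574.9 294.7 161.3] t 9.1 n 1 turn [-0.001 -0.001 -0.002] shift [ 0.6 -0.4 -8.3]
[0.0, 0.001, 0.008, -0.001, -0.001, -0.002]
[-0.43540876 -0.12527221 -5.4047349 ]
```

send_rows(commands=[[0,0,0.003,0,0,0,1],[0,0,0.003,0,0,0,1],[0,0,0,0,0,0,1]])

```text
time: 9.4
tcp_pos: [575.1, 294.7, 154.2]
ee_rot: [0.985, 0.173, 0.018, -0.001]
contact_force: [0.0, 0.2, -4.7]
grip_width: 27.2
```

send_rows(commands=[[0,0,0.001,0,0,0,1],[0,0,0.001,0,0,0,1],[0,0,0,0,0,0,1]])

```text
time: 9.7
tcp_pos: [575.4, 294.8, 153.1]
ee_rot: [0.985, 0.173, 0.019, -0.001]
contact_force: [-0.2, -0.0, -3.5]
grip_width: 26.9
```

send_rows(commands=[[0,0,0.001,0,0,0,1],[0,0,0,0,0,0,1]])

```text
time: 9.9
tcp_pos: [575.4, 294.8, 153.0]
ee_rot: [0.985, 0.173, 0.019, -0.001]
contact_force: [-0.6, 0.1, -5.0]
grip_width: 27.6
```

send_rows(commands=[[0,0,0.002,0,0,0,1],[0,0,0.002,0,0,0,1],[0,0,0,0,0,0,1]])

```text
time: 10.2
tcp_pos: [575.4, 294.8, 153.0]
ee_rot: [0.985, 0.173, 0.02, -0.001]
contact_force: [-1.0, -1.8, -4.5]
grip_width: 27.6
```

send_rows(commands=[[0,0,0.003,0,0,0,1],[0,0,0.003,0,0,0,1]])

```text
time: 10.4
tcp_pos: [575.6, 294.8, 152.3]
ee_rot: [0.985, 0.173, 0.022, -0.001]
contact_force: [-6.6, -1.6, 15.9]
grip_width: 27.4
```

send_rows(commands=[[-0.001,0,-0.001,0,-0.003,0,1],[0,0,0,0,0,0,1]])

```text
time: 10.6
tcp_pos: [575.2, 294.8, 153.7]
ee_rot: [0.985, 0.173, 0.022, -0.001]
contact_force: [0.8, -0.1, -4.1]
grip_width: 27.3
```

Run:
```python
from h import *
s0=read_state(); print(s0['tcp_pos'],s0['contact_force'],R.from_quat(s0['ee_rot']).as_matrix()[:,2])
c=shot('wrist','w5.png'); t,s=shot('top','t5.png'),shot('side','s5.png')
B=np.array([576,293.5,81.5])
from fit import sil
p=sil(c,B); print(p.min(0),p.max(0),proj(c,[B+[0,0,95]],True))
a=cv2.resize(c['pixels'][110:290,170:330],None,fx=3,fy=3); b=cv2.resize(t['pixels'][160:250,85:170],None,fx=3,fy=3); d=cv2.resize(s['pixels'][250:345,195:280],None,fx=3,fy=3)
H=np.zeros((560,760,3),np.uint8); H[:540,:480]=a; H[:270,490:745]=b; H[275:560,490:745]=d
cv2.imwrite('pics/c5.png',H[:,:,::-1])
```

```text
[575.24932859 294.75539161 153.69726034] [ 0.83284041 -0.08845084 -4.07867077] [ 0.04233047  0.00968962 -0.99905668]
[197.01932009 153.23332447] [303.73949457 259.90844629] [[251.08384408 252.63081055]]
```

View pics/c5.png

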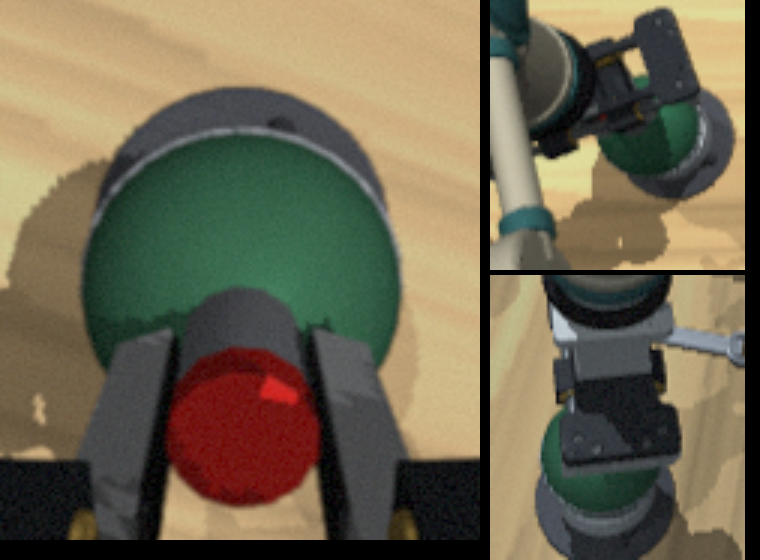

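The ball outline (197–303.5, top 152) and cap end (251,253) match an upright, seated ball within 1 px. I'll lower to light contact and release.

send_rows(commands=[[0,0,0.002,0,0,0,1],[0,0,0.002,0,0,0,1]], squeeze=20)

```text
time: 10.95
tcp_pos: [575.2, 294.6, 152.1]
ee_rot: [0.985, 0.173, 0.021, -0.001]
contact_force: [-5.1, -1.3, 12.1]
grip_width: 27.8
```

send_rows(commands=[[0,0,-0.0005,0,0,0,1]], squeeze=8)

```text
time: 11.05
tcp_pos: [575.1, 294.7, 152.8]
ee_rot: [0.985, 0.173, 0.021, -0.001]
contact_force: [-0.5, -0.4, -5.7]
grip_width: 28.0
```

send_rows(commands=[[0,0,0.001,0,0,0,1],[0,0,0,0,0,0,1]], squeeze=8)

```text
time: 11.25
tcp_pos: [575.3, 294.8, 152.5]
ee_rot: [0.985, 0.173, 0.022, -0.001]
contact_force: [-0.9, -0.8, -0.3]
grip_width: 27.8
```

The ring now carries the weight. Release.

send_rows(commands=[[0,0,0,0,0,0,0.35],[0,0,0,0,0,0,0.2],[0,0,0,0,0,0,-0.2],[0,0,0,0,0,0,-0.8],[0,0,0,0,0,0,-1],[0,0,0,0,0,0,-1],[0,0,0,0,0,0,-1]])

```text
time: 11.95
tcp_pos: [577.8, 295.5, 152.6]
ee_rot: [0.985, 0.173, 0.024, -0.001]
contact_force: [-0.3, -0.1, 0.9]
grip_width: 74.3
```

Run:
```python
from h import *
from fit import sil
s0=read_state(); print(s0['tcp_pos'],s0['contact_force'],s0['grip_width'])
c=shot('wrist','w6.png'); B=np.array([576,293.5,81.5]); p=sil(c,B); print(p.min(0),p.max(0),proj(c,[B+[0,0,95]],True))
cv2.imwrite('pics/c6.png',cv2.resize(c['pixels'][90:310,150:350,::-1],None,fx=2.5,fy=2.5))
```

```text
[577.78392445 295.47199717 152.58533134] [-0.30077159 -0.10111518  0.90457207] 74.31265484891439
[196.74427035 156.90694081] [303.60937459 263.70310206] [[250.79792157 257.64510522]]
```

View pics/c6.png

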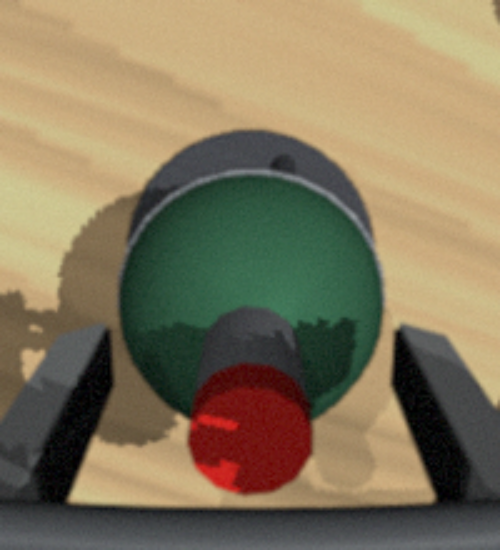

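Released. The ball is seated (top edge 157 px against 157 predicted); the cap end at about (250,262) is 5 px from vertical, which is roughly 1.7°. Retract along the neck and check from outside.

send_rows(commands=[[0,0,0,0,0,0,-1],[0,0,0,0,0,0,-1],[0,0,-0.015,0,0,0,-1],[0,0,-0.03,0,0,0,-1],[0,0,-0.04,0,0,0,-1],[0,0,-0.04,0,0,0,-1],[-0.03,-0.02,-0.04,0,0,0,-1],[-0.04,-0.02,-0.03,0,0,0,-1],[-0.045,-0.02,-0.01,0,0,0,-1],[-0.045,-0.02,0,0,0,0,-1],[-0.045,-0.02,0,0,0,0,-1],[0,0,0,0,0,0,-1]])

```text
time: 13.2
tcp_pos: [340.2, 317.1, 349.7]
ee_rot: [0.985, 0.171, 0.023, -0.003]
contact_force: [0.9, 0.3, 0.3]
grip_width: 93.8
```

Run:
```python
from h import *
t,s=shot('top','t7.png'),shot('side','s7.png'); B=np.array([576,293.5,81.5])
for c in(t,s): print(proj(c,[B,B+[0,0,95]]))
u,v=proj(t,[B])[0]; x,y=int(u)-32,int(v)-38; a=cv2.resize(t['pixels'][y:y+72,x:x+64],None,fx=6,fy=6,interpolation=2)
u2,v2=proj(s,[B])[0]; x2,y2=int(u2)-32,int(v2)-42; b=cv2.resize(s['pixels'][y2:y2+72,x2:x2+64],None,fx=6,fy=6,interpolation=2)
for im,c,o in((a,t,(x,y)),(b,s,(x2,y2))):
    for p in proj(c,[B,B+[0,0,95]]): cv2.drawMarker(im,tuple(int(k) for k in (p-np.array(o)+.5)*6),(255,255,255),0,10,1)
k=cv2.resize(t['pixels'],(512,384)); H=np.hstack([a,b]); cv2.imwrite('pics/c7.png',H[:,:,::-1]); print(x,y,x2,y2,H.shape)
# bystanders: change against the first pictures
for n,b0 in(('black top',(232,182,276,230)),('filters',(170,112,335,150)),('orange',(180,240,270,295))):
    d=np.abs(load('top0.png')['pixels'].astype(int)-t['pixels']).max(2)[b0[1]:b0[3],b0[0]:b0[2]]; print(n,(d>60).sum())
```

```text
[[138.46364687 202.90062069]
 [126.42695659 196.73514912]]
[[232.21865804 308.73864045]
 [230.94853497 288.94692804]]
106 164 200 266 (432, 768, 3)
black top 0
filters 0
orange 0
```

View pics/c7.png

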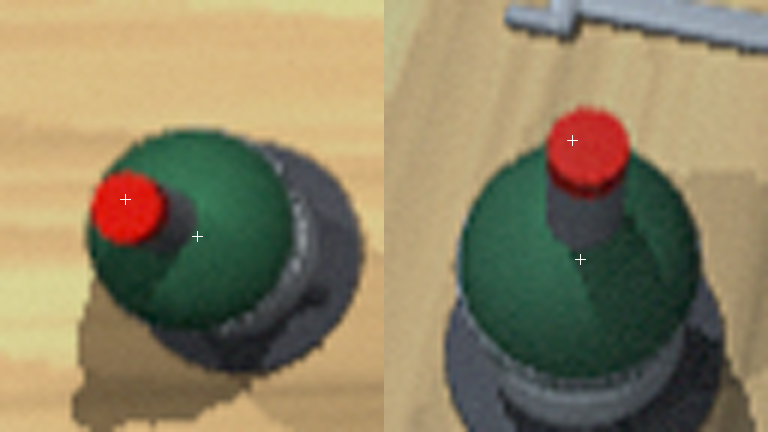

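Bystanders are unchanged. From the top, the ball is at (137.3,201.5) and the cap at (127,198.3); from the side (232.2,308.7) and (233.7,290). Both views suggest a lean of about 4° towards −x. I'll compute it with a free offset per view.

```bash
cat > tilt.py <<'E'
from h import *
from scipy.optimize import least_squares
B=np.array([576,293.5,81.5])
def tilt(t,s,bt,ct,bs,cs):
    def f(q):
        a=np.array([q[0],q[1],1]); a/=np.linalg.norm(a); r=[]
        for c,b,k in((t,bt,ct),(s,bs,cs)):
            p=proj(c,[B,B+95*a]); r+=list((p[1]-p[0])-(np.array(k)-b))
        return r
    o=least_squares(f,[0,0]); return o.x,np.degrees(o.x),o.fun
def auto(t,s):
    """ball and cap centres by colour: cap end face brightest red; ball circle from bounding sides"""
    for c in(t,s):
        a=c['pixels'].astype(int); u,v=proj(c,[B+[0,0,95]])[0]; x0,y0=int(u)-14,int(v)-14; w=a[y0:y0+28,x0:x0+28]
        m=(w[...,0]>150)&(w[...,1]<90); V,U=np.nonzero(m); print('red',U.mean()+x0,V.mean()+y0,len(U))
E
python3 - <<'E'
from tilt import *
t,s=load('t7.png'),load('s7.png'); auto(t,s)
x,d,r=tilt(t,s,(137.3,201.5),(127,198.3),(232.2,308.7),(233.7,290)); print(x,d,r)
S=read_state(); M=R.from_quat(S['ee_rot']).as_matrix(); print(M[:,2])
a=np.r_[x,1]
plan(B+a*71+[0,0,60],M,vt=38)
E
```

```text
red 126.52941176470588 197.9607843137255 102
red 233.6328125 289.90625 128
[-0.06805341 -0.01407746] [-3.89917341 -0.80657881] [-1.22937735 -0.29378097  0.48317145 -1.02792913]
[ 0.04815296  0.01380461 -0.99874457]
from [345.1 317.4 349.3] t 13.3 n 7 turn [0. 0. 0.] shift [ 226.   -24.9 -136.8]
[0.028, 0.014, 0.021, 0.0, 0.0, 0.0]
[0.028, 0.014, 0.021, 0.0, 0.0, 0.0]
[0.028, 0.014, 0.021, 0.0, 0.0, 0.0]
[0.028, 0.014, 0.021, 0.0, 0.0, 0.0]
[0.028, 0.014, 0.021, 0.0, 0.0, 0.0]
[0.028, 0.014, 0.021, 0.0, 0.0, 0.0]
[0.028, 0.014, 0.021, 0.0, 0.0, 0.0]
```

send_rows(commands=[[0.035,0.014,0.01,0,0,0,-1],[0.035,0.014,0.01,0,0,0,-1],[0.035,0.014,0.015,0,0,0,-1],[0.035,0.014,0.02,0,0,0,-1],[0.03,0.014,0.025,0,0,0,-1],[0.02,0.014,0.025,0,0,0,-1],[0.005,0.01,0.02,0,0,0,-1],[0,0,0,0,0,0,-1]])

```text
time: 14.1
tcp_pos: [590.3, 291.8, 226.7]
ee_rot: [0.986, 0.166, 0.028, -0.002]
contact_force: [-0.7, 0.3, 0.4]
grip_width: 94.2
```

Run:
```python
from tilt import *
a=np.array([-.068,-.01,1]); T=B+a*71; S=read_state(); M=rot([.94,.342,0],-a)
plan(T+a*60,M,n=1); plan(T,M,n=4)
```

```text
from [590.3 291.8 226.7] t 14.1 n 1 turn [-0.008  0.012 -0.015] shift [-23.2   0.4 -14.2]
[-0.023, -0.008, 0.013, -0.008, 0.012, -0.015]
from [590.3 291.8 226.7] t 14.1 n 4 turn [-0.008  0.012 -0.015] shift [-19.2   1.  -74.2]
[-0.005, -0.002, 0.018, -0.002, 0.003, -0.004]
[-0.006, -0.002, 0.018, -0.002, 0.003, -0.004]
[-0.006, -0.002, 0.018, -0.002, 0.003, -0.004]
[-0.006, -0.002, 0.018, -0.002, 0.003, -0.004]
```

send_rows(commands=[[-0.012,-0.004,0,-0.004,0.006,-0.007,-1],[-0.009,-0.003,0.005,-0.004,0.006,-0.007,-1],[0,0,0,0,0,0,-1]])

```text
time: 14.4
tcp_pos: [572.0, 290.2, 218.9]
ee_rot: [0.985, 0.171, 0.034, 0.001]
contact_force: [-0.3, -0.1, -0.2]
grip_width: 94.1
```

Run:
```python
from tilt import *
a=np.array([-.068,-.01,1]); T=B+a*71; S=read_state(); M=rot([.94,.342,0],-a)
plan(T,M,n=4)
w=camera('wrist'); print(proj(w,[B+a*95/np.linalg.norm(a)],True)); p=w['pixels'].astype(int)[150:320,150:350]; V,U=np.nonzero((p[...,0]>100)&(p[...,1]<50)&(p[...,2]<50)); print(U.mean()+150,V.mean()+150,U.min()+150,U.max()+150,V.min()+150,V.max()+150)
```

```text
from [572.  290.2 218.9] t 14.4 n 4 turn [ 0.     0.001 -0.005] shift [ -0.8   2.6 -66.4]
[-0.001, -0.001, 0.017, 0.0, 0.0, -0.001]
[-0.001, -0.001, 0.017, 0.0, 0.0, -0.001]
[-0.001, -0.001, 0.017, 0.0, 0.0, -0.001]
[-0.001, -0.001, 0.017, 0.0, 0.0, -0.001]
[[244.13565675 220.39267199]]
245.2848423194303 217.80061037639877 227 263 199 235
```

send_rows(commands=[[-0.001,-0.001,0.017,0,0,0,-1],[-0.001,-0.001,0.017,0,0,0,-1],[-0.001,-0.001,0.016,0,0,0,-1],[-0.001,-0.001,0.014,0,0,0,-1],[0,0,0,0,0,0,-0.5],[0,0,0,0,0,0,0.1]], squeeze=8)

```text
time: 15.05
tcp_pos: [580.7, 296.0, 161.4]
ee_rot: [0.984, 0.17, 0.043, -0.001]
contact_force: [-0.3, 0.8, 1.1]
grip_width: 81.2
```

send_rows(commands=[[0,0,0,0,0,0,0.3],[0,0,0,0,0,0,1],[0,0,0,0,0,0,1],[0,0,0,0,0,0,1],[0,0,0,0,0,0,1],[0,0,0,0,0,0,1],[0,0,0,0,0,0,1],[0,0,0,0,0,0,1]], squeeze=15)

```text
time: 15.85
tcp_pos: [583.1, 297.4, 165.9]
ee_rot: [0.984, 0.17, 0.046, -0.002]
contact_force: [0.4, 1.1, 0.4]
grip_width: 25.6
```

Run:
```python
from tilt import *
S=read_state(); print(S['contact_force'],S['grip_width'])
P=S['tcp_pos']; M=R.from_quat(S['ee_rot']).as_matrix(); print(M[:,2])
dR=R.from_rotvec([-.0,.066,0]) # world: tilt neck towards +x
print('ball rel',P-B); plan(B+dR.apply(P-B),dR.as_matrix()@M,n=3)
```

```text
[0.42737783 1.10819793 0.39725215] 25.60712606132431
[ 0.09021365  0.01927876 -0.99573582]
ball rel [ 7.06921965  3.87126971 84.36164408]
from [583.1 297.4 165.9] t 15.85 n 3 turn [ 0.022 -0.062  0.001] shift [ 5.5  0.  -0.6]
[0.002, 0.001, 0.0, 0.007, -0.021, 0.0]
[0.002, 0.001, 0.0, 0.007, -0.021, 0.0]
[0.002, 0.001, 0.0, 0.007, -0.021, 0.0]
```

The idle rows let the arm drift (+x, up), so the grip is off-centre. Open again and re-measure.

send_rows(commands=[[0,0,0,0,0,0,0.2],[0,0,0,0,0,0,-0.5],[0,0,0,0,0,0,-1],[0,0,0,0,0,0,-1],[0,0,0,0,0,0,-1],[0,0,0,0,0,0,-1]])

```text
time: 16.45
tcp_pos: [583.1, 296.8, 165.5]
ee_rot: [0.984, 0.17, 0.046, -0.001]
contact_force: [0.6, -0.1, -0.1]
grip_width: 70.1
```

```bash
cat >> tilt.py <<'E'
def cap(w,a):
    a=a/np.linalg.norm(a); p=w['pixels'].astype(int)[130:340,130:370]; m=((p[...,0]>90)&(p[...,1]<60)&(p[...,2]<60)).astype(np.uint8)
    n,l,st,c=cv2.connectedComponentsWithStats(m); i=1+st[1:,4].argmax(); x,y,ww,hh,_=st[i]
    return (x+ww/2+129.5,y+130,y+hh+129.5,ww),proj(w,[B+a*95],True)[0]
E
python3 - <<'E'
from tilt import *
S=read_state(); print(S['tcp_pos'],S['contact_force'],S['grip_width'],R.from_quat(S['ee_rot']).as_matrix()[:,2])
w=camera('wrist'); print(cap(w,np.array([-.068,-.01,1]))); auto(camera('top'),camera('side'))
S=read_state(); print(S['tcp_pos'])
E
```

```text
[583.09011002 296.83718696 165.52792765] [ 0.56766202 -0.10249938 -0.06046405] 70.07874102333982 [ 0.08995266  0.01807489 -0.99578201]
((np.float64(249.5), np.int32(244), np.float64(284.5), np.int32(46)), array([247.83252262, 265.96220469]))
red nan nan 0
red nan nan 0
[583.0859292  296.87288374 165.60289591]tilt.py:15: RuntimeWarning: Mean of empty slice.
  m=(w[...,0]>150)&(w[...,1]<90); V,U=np.nonzero(m); print('red',U.mean()+x0,V.mean()+y0,len(U))
  ret = ret.dtype.type(ret / rcount)
```

Run:
```python
from tilt import *
a=np.array([-.06,-.01,1]); plan(B+a*72,rot([.94,.342,0],-a),n=2)
```

```text
from [583.1 296.9 165.6] t 16.6 n 2 turn [ 0.003 -0.031 -0.007] shift [-11.4  -4.1 -12.1]
[-0.007, -0.0, 0.005, 0.001, -0.016, -0.003]
[-0.006, -0.0, 0.006, 0.001, -0.016, -0.003]
```

send_rows(commands=[[-0.006,0,0.004,0.001,-0.015,-0.003,-1],[-0.006,0,0.006,0.001,-0.015,-0.003,-1],[0,0,0,0,0,0,-1]])

```text
time: 16.9
tcp_pos: [571.5, 292.6, 153.6]
ee_rot: [0.984, 0.174, 0.03, 0.001]
contact_force: [0.2, -0.2, -0.5]
grip_width: 94.1
```

Run:
```python
from tilt import *
a=np.array([-.06,-.01,1]); plan(B+a*72,rot([.94,.342,0],-a),n=1); print(cap(camera('wrist'),a))
```

```text
from [571.5 292.6 153.6] t 16.9 n 1 turn [ 0.     0.002 -0.   ] shift [ 0.2  0.2 -0.1]
[0.0, -0.0, 0.0, 0.0, 0.002, -0.0]
((np.float64(249.5), np.int32(224), np.float64(275.5), np.int32(50)), array([247.99579743, 254.32583106]))
```

send_rows(commands=[[0,0,0,0,0,0,0],[0,0,0,0,0,0,0.3],[0,0,0,0,0,0,1],[0,0,0,0,0,0,1],[0,0,0,0,0,0,1],[0,0,0,0,0,0,1],[0,0,0,0,0,0,1],[0,0,0,0,0,0,1]], squeeze=15)

```text
time: 17.75
tcp_pos: [572.5, 293.0, 154.5]
ee_rot: [0.984, 0.174, 0.031, 0.0]
contact_force: [0.5, -0.7, 0.0]
grip_width: 33.4
```

Run:
```python
from tilt import *
S=read_state(); print(S['contact_force'],S['grip_width'])
P=S['tcp_pos']; M=R.from_quat(S['ee_rot']).as_matrix(); print(M[:,2])
dR=R.from_rotvec([-.005,.055,0])
print('ball rel',P-B); plan(B+dR.apply(P-B),dR.as_matrix()@M,n=3)
```

```text
[ 0.45556353 -0.69958904  0.01989925] 33.39537206332796
[ 0.06076013  0.00987936 -0.9981035 ]
ball rel [-3.47830229 -0.53588799 73.04151971]
from [572.5 293.  154.5] t 17.75 n 3 turn [ 0.014 -0.053  0.   ] shift [4.  0.4 0.1]
[0.001, 0.0, 0.0, 0.005, -0.018, 0.0]
[0.001, 0.0, 0.0, 0.005, -0.018, 0.0]
[0.001, 0.0, 0.0, 0.005, -0.018, 0.0]
```

send_rows(commands=[[0,0,0,0,0,0,1],[0,0,0,0,0,0,1],[0,0,0,0,0,0,1]], squeeze=15)

```text
time: 18.05
tcp_pos: [572.2, 293.6, 154.6]
ee_rot: [0.984, 0.173, 0.031, -0.0]
contact_force: [0.3, 0.7, -0.3]
grip_width: 27.7
```

send_rows(commands=[[0.0015,0,0,0.005,-0.018,0,1],[0.0015,0,0,0.005,-0.018,0,1],[0.0015,0,0,0.005,-0.018,0,1],[0,0,0,0,0,0,1]])

```text
time: 18.45
tcp_pos: [577.0, 294.4, 154.9]
ee_rot: [0.985, 0.174, 0.0, -0.002]
contact_force: [-1.8, 0.2, 1.6]
grip_width: 27.1
```

Run:
```python
from tilt import *
S=read_state(); print(S['tcp_pos'],S['contact_force'],S['grip_width'],R.from_quat(S['ee_rot']).as_matrix()[:,2]); print(cap(camera('wrist'),np.array([0,0,1])))
```

```text
[577.04076789 294.36058433 154.9494567 ] [-1.84920634  0.15225536  1.58214213] 27.148347118002913 [-3.50538197e-04  4.68161481e-03 -9.99988980e-01]
((np.float64(251.0), np.int32(225), np.float64(275.5), np.int32(49)), array([248.88714748, 255.72916947]))
```

Neck turned back with the tool vertical. Release and retract.

send_rows(commands=[[0,0,0,0,0,0,0.35],[0,0,0,0,0,0,0.2],[0,0,0,0,0,0,-0.2],[0,0,0,0,0,0,-1],[0,0,0,0,0,0,-1],[0,0,0,0,0,0,-1],[0,0,0,0,0,0,-1],[0,0,0,0,0,0,-1]])

```text
time: 19.3
tcp_pos: [576.8, 294.7, 154.7]
ee_rot: [0.985, 0.174, 0.001, -0.003]
contact_force: [-1.1, 1.1, 0.4]
grip_width: 82.2
```

Run:
```python
from tilt import *
S=read_state(); print(S['tcp_pos'],S['contact_force'],S['grip_width'],R.from_quat(S['ee_rot']).as_matrix()[:,2]); print(cap(camera('wrist'),np.array([0,0,1])))
```

```text
[576.82818678 294.74279903 154.65974356] [-1.09487226  1.07138547  0.35654079] 82.2037082080063 [ 8.62371258e-04  5.40168067e-03 -9.99985039e-01]
((np.float64(251.0), np.int32(232), np.float64(279.5), np.int32(49)), array([249.66104082, 255.81923966]))
```

send_rows(commands=[[0,0,0,0,0,0,-1],[0,0,-0.015,0,0,0,-1],[0,0,-0.03,0,0,0,-1],[0,0,-0.04,0,0,0,-1],[0,0,-0.04,0,0,0,-1],[-0.03,-0.02,-0.04,0,0,0,-1],[-0.04,-0.02,-0.03,0,0,0,-1],[-0.045,-0.02,-0.01,0,0,0,-1],[-0.045,-0.02,0,0,0,0,-1],[-0.045,-0.02,0,0,0,0,-1],[-0.02,0,0,0,0,0,-1],[0,0,0,0,0,0,-1]])

```text
time: 20.55
tcp_pos: [328.6, 310.3, 362.7]
ee_rot: [0.985, 0.173, 0.001, -0.005]
contact_force: [0.8, -0.6, -0.5]
grip_width: 93.9
```

Run:
```python
from tilt import *
t,s=shot('top','t8.png'),shot('side','s8.png'); t0,s0=load('t7.png'),load('s7.png'); auto(t,s)
for c in(t,s): print(proj(c,[B,B+[0,0,95]])) 
def reds(c,p):
    a=c['pixels'].astype(int); u,v=p; x0,y0=int(u)-14,int(v)-14; w=a[y0:y0+28,x0:x0+28]; V,U=np.nonzero((w[...,0]>150)&(w[...,1]<90)); return np.array([U.mean()+x0,V.mean()+y0])
rt,rs=[reds(c,proj(c,[B+[0,0,95]])[0]) for c in(t,s)]
# ball sides by green mask
for c,r in((t,rt),(s,rs)):
    a=c['pixels'].astype(int); u,v=proj(c,[B])[0]; x0,y0=int(u)-26,int(v)-26; w=a[y0:y0+52,x0:x0+52]; V,U=np.nonzero((w[...,1]>w[...,0]*1.3)&(w[...,1]>w[...,2]*1.05)); (cc,rr)=cv2.minEnclosingCircle(np.c_[U,V].astype(np.float32)); print('ball',cc[0]+x0,cc[1]+y0,rr,'box',U.min()+x0,U.max()+x0,V.min()+y0,V.max()+y0)
print(tilt(t,s,(137.3,201.5),rt,(232.2,308.7),rs))
for n,b0 in(('black',(232,182,276,230)),('filters',(170,112,335,150)),('orange',(180,240,270,295))):
    d=np.abs(load('top0.png')['pixels'].astype(int)-t['pixels']).max(2)[b0[1]:b0[3],b0[0]:b0[2]]; print(n,(d>60).sum())
print(read_state()['tcp_pos'],read_state()['time'])
```

```text
red 126.50485436893204 196.3398058252427 103
red 231.512 289.448 125
[[138.46364687 202.90062069]
 [126.42695659 196.73514912]]
[[232.21865804 308.73864045]
 [230.94853497 288.94692804]]
ball 137.43668174743652 201.73362350463867 16.981456756591797 box 121 154 186 218
ball 233.53389739990234 310.53389739990234 21.736438751220703 box 212 252 291 328
(array([-0.01878426, -0.00895535]), array([-1.07625889, -0.51310396]), array([-0.90669914, -0.27578279,  0.37342392, -0.74688171]))
black 0
filters 0
orange 0
[331.44377554 311.00222704 362.21365637] 20.65
```

Lean is now about 1.2° (−1.1°, −0.5°), the ball is in the ring, the bystanders are unchanged and the arm is clear. Handing in.

```bash
python3 -c "from workcell import job_done; print(job_done())"
```

```text
the job is handed in; nothing more can be done
None
```

The green accumulator stands neck up in the empty ring stand, released, with the arm well clear. I handed it in at about 20.7 s of the 45 s allowed.

- **Placing:** I gripped it by the neck, lifted it straight out of its rest, turned it upright and lowered it until the ring carried its weight.
- **Correction:** after the first release, the top and side pictures showed it leaning about 4° towards the robot. I went back to right it. The first re-grip closed off-centre because the arm had drifted, so I opened at once and gripped again. I then turned the neck upright and released.
- **Last checks:** the top and side pictures gave a remaining lean of about 1.2°. The wrist camera, just before I backed off, showed it vertical within about 1 px. The ball's position in the top view matches the seat within about 1.5 px.
- **Bystanders:** the black accumulator, both filters and the orange look-alikes showed no change from the first top picture.
- **Forces:** the wrist-force readings at the end of each move never passed about 16 N.
- **Disagreement:** with the neck still gripped, the wrist camera and the outside cameras disagreed by about 2° on its tilt, so I aimed between them. By the last checks they agreed to about 1°.

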